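# Draw the dust hood's sash down with the hook pole

## Robot

A 6-joint arm with a two-finger parallel gripper is mounted at the origin on a cart in front of the work surface, level with it; the furniture and walls round the work are solid. World frame = base frame: x ahead of the robot, y to its left, z up, the work surface at z = 0. Lengths are in mm, angles in rad, forces in N, time in s.
With the tool pointing down it reaches from about 325 to 775 mm from the base axis. Payload 5.5 kg.
Tool frame: the origin (TCP) lies on the centre line of the jaws, within the pads' length; the fingertips stand 14 mm ahead of it and the grasp point (between the pads) lies 5 mm behind it; z points along the fingers, y is the line along which they close (so a half turn about z gives the same grasp; the last joint's range is limited). The gripper opens to 85 mm and grips with 20 to 120 N. Pads are 22 mm wide; open, the fingers measure 114 mm over their backs; the gripper's body (76 mm by 85 mm) begins 54 mm behind the grasp point. The pads swing forward as they close: fully open they stand 13 mm farther back than shut.
Start: joints at [1.208, 0.091, 1.231, -0, 1.82, -0.057], TCP at [180.638, 572.177, 245.275] pointing down, gripper open.
Joint ranges: [-2.87, 2.87], [-0.86, 2.18], [0.17, 2.46], [-1.51, 4.65], [0.06, 2.69], [-2.65, 2.65]. Speed limits (rad/s): [2.57, 2.57, 3.01, 3.14, 3.14, 3.14].

## Interface

Orientations are given as a unit quaternion [w, x, y, z].
In Python, from station import arm gives the robot as it stands.
- The arm moves only by the shell command python3 -m jog 'ROWS' [OPENING] [FORCE]. ROWS is JSON, one flat list of numbers, 6 for each row, row after row: the shift along the world's x, y, z scaled (see below), then the turn, a rotation vector about the world's x, y, z scaled (see below). In form: [x, y, z, ax, ay, az, x, y, z, ax, ay, az, ...]. A call has exactly 8 rows; each row shifts and turns the commanded pose from where the row before left it; what a row does not reach is not made up. The controller multiplies each number of a shift by 0.05 m and each number of a turn by 4 degrees. A row lasts 1/8 s, in which the tool goes at most 62.5 mm and 10.7 degrees, less where a joint would pass 70% of its speed; a pose out of reach is approached as far as the arm can. A call with a number of a shift or a turn outside -1 to 1 is refused whole. A call with a gripper value outside its range is refused whole. OPENING is the opening, from 0 (shut) to 1 (fully open), set as the call begins (- or left out, the last holds). The fingers move at their own pace and stop on an object; FORCE is the grip in N (left out, the last holds). Time passes only in rows, so rows that do not move let the fingers close, or fill a call up. It gives the time, the measured TCP pose, the force, the opening and the grip force at its end, in the units of the state.
- arm.read_state(): the state, without advancing time (a new reading comes with each control period).
- arm.get_image(name): name is "scene" or "top"; returns a dict with "frame" (384x512x3 uint8, red, green, blue), "K" (3x3 intrinsics, pixels), "R" (3x3) and "t" (3): a world point X has camera coordinates R X + t. Camera axes: x right, y down, z forward; pixel columns grow to the right and rows downward; lengths in mm; the calibration is good to about 2 mm. A picture is of the moment at which its call begins. There is no depth.
- arm.sign_off(): hands the job in; it is judged then, once.
The state is a dict: "t": time; "qpos": joint angles; "qvel": joint speeds; "joint_efforts": joint torques, N m; "tool_pos": TCP position; "tcp_rot": TCP orientation; "contact_force": force on the tool from outside, world axes, zero at the start; "moment": the same for the moment, N m; "gripper_width": finger opening in mm; "grip_force": force on a finger pad.
Only numpy, scipy, OpenCV 4.12 (cv2) and the standard library are available. Lean on these libraries where they do the work, as an engineer would, in place of code of your own. Each camera call takes 0.05 s, during which the arm holds its last target. There are 200 camera calls.

## Task

Take the hook pole from its slotted rack, hook it into the ring on the dust hood's raised sash and draw the sash gently and steadily down until the catch clicks and holds it shut; where the catch sits is not known exactly, so feel for it and do not force the sash hard against its stop. Then unhook the pole and hang it back upright in its rack, collar resting on the plate. Move the sash with the pole's hook in the ring only, never with the gripper, and leave the specimen puck in the hood and the two small bottles standing in front alone.

Things in the scene. Friction and masses are not known exactly. Their poses are not given: they have to be found in the camera images.
- pole_handle (a point): Centre of the hook pole's black handle, a flat bar 24 (x) x 14 (y) x 50 (z) mm; grip across the 14 mm (y). z is up along the pole, x the way its hook points. Under the handle is a round steel collar, 28 mm across, 5 mm thick, its underside 30 mm below this point; then a straight 7 mm shaft. The pole is 162 mm long, about 0.09 kg.
- pole_hook (a point): Middle of the hook's finger, 126 mm below the handle's centre and 11 mm ahead (+x) of the shaft's axis. The finger is a 7 mm round bar along +x (this point's x) from the shaft; 22 mm from the shaft's axis it turns down and its tip ends 10.5 mm below the finger's axis. Nothing reaches over 25.5 mm ahead of the shaft's axis.
- ring (a point): Centre of the steel ring on the sash: 26 mm inner, 38 mm outer diameter, 6 mm bar, standing upright, axis level along this point's x (the hook enters along +x, away from the robot); 170 mm above the table when the sash is up. It stands 29 mm in front of the sash, held from behind by a stem at its top. The finger bears on its lower inside edge.
- sash_panel (a joint): Travel of the sash in m: 0 = fully up (open), growing as it comes straight down. The sash is a clear panel in an aluminium frame, 100 x 85 mm, in two guides. A spring balance lifts it: it takes 2 to 5 N to draw down and rises again by itself if let go before it is caught. Once caught it stays; an upward pull of some 3 N frees it.
- hood_front (a point): Foot of the dust hood's front, middle, on the table; x points into the hood. The hood is a white box 108 mm wide, 107 mm tall, reaching 112 mm back from here. The two guides at its front are 186 mm tall, 122 mm over their outsides. The catch block stands to the right (-y), up to 47 mm beyond the guide and 29 mm in front, under 74 mm tall.
- rack_seat (a point): Point on top of the rack's plate, 120 mm above the table, where the hanging pole's axis passes. The plate (70 x 56 mm) has a slot 45 mm long in x (12 mm behind to 33 mm ahead of this point), 17 mm wide in y. The hook goes down through it pointing along +x and the collar rests on the plate, the handle's centre 30 mm above this point.
- block_puck: Small aluminium specimen puck, 36 mm across and 22 mm tall, standing in the hood behind the sash; leave alone. Origin at its underside.
- stain_vial: Small amber vial with black cap, 25 mm across and 48 mm tall, standing near the table's front edge; leave alone. Origin at its underside.
- drop_bottle: White dropper bottle with a cap, 33 mm across and 64 mm tall, standing near the table's front right corner; leave alone. Origin at its underside.
- guide_foot (a point): Foot of the hood's right-hand guide, on the table. On this guide is clamped the catch (black block, spring roller, rubber stop under it) at a height set differently each time: it catches the sash at 52 to 79 mm of travel. Riding over the roller takes 8 to 13 N in all over some 6 mm, then resistance drops (click); 1 to 2 mm on, the rubber stop begins, rising some 8 N per mm.

How it is judged (in metres and radians):
On the way, in this order (a step that is already met when the one before it is completed fails the run):
1. the sash is being drawn down (more than 20 mm) by the hook in the ring (value of joint sash_panel above 0.02 m and distance between pole_hook and ring below 0.018 m and contact force between pole and sash_panel above 1 N), for 0.1 s.
2. the sash is held down by the catch and the hook is out of the ring (value of joint sash_panel above 0.045 m and distance between pole_hook and ring above 0.03 m and contact force between pole and sash_panel below 0.3 N), for 0.3 s.
At the end, for the whole second after the job is handed in: The sash is held down by its catch (more than 45 mm of travel) with nothing touching it, and the pole hangs at rest in its rack: collar on the plate (handle centre 24 to 36 mm above the seat point and within 15 mm of it sideways), tilted less than 0.15 rad (value of joint sash_panel above 0.045 m and contact force between pole and sash_panel below 0.3 N and horizontal distance between pole_handle and rack_seat below 0.015 m and z of pole_handle in the frame of rack_seat between 0.024 and 0.036 m and angle between pole_handle's own z axis and vertical below 0.15 rad and linear speed of pole below 0.05 m/s).
It fails at once if the pole loads the sash with more than 20 N (contact force between pole and sash_panel above 20 N).
It fails at once if the gripper or arm touches the sash (contact force between any of the fingers, the arm and sash_panel above 0.5 N).
It fails at once if the specimen puck, the vial or the dropper bottle is shifted by more than 15 mm (distance of any of block_puck, stain_vial, drop_bottle from where it was at the start of the episode above 0.015 m).
It also fails if it takes over 72 s, if anything falls off the work surface, if the arm or the gripper's body presses on something with over 40 N, if the wrist force passes 120 N, or if a joint passes its speed limit or range.

## Working session

There is one attempt and no reset: what is moved stays moved. The work goes in short steps, Python scripts to look and compute and a shell command to move; the robot and the scene stay as the last step left them, time stands still between calls to the robot, and variables do not carry over. Pictures are saved under pics/ and viewed, at most 10 in all, crops included, and the job is handed in when it is done.

```bash
ls; mkdir -p pics; python3 - <<'E'
from station import arm
import cv2,numpy as np
for n in("scene","top"):
    d=arm.get_image(n); cv2.imwrite(f"pics/{n}0.png",cv2.resize(d["frame"][:,:,::-1],(800,600),interpolation=cv2.INTER_CUBIC))
    np.savez(f"{n}.npz",**d); print(n,d["K"].round(1).tolist(),d["R"].round(3).tolist(),d["t"].round(1).tolist())
print(arm.read_state())
E
```

```text
pics
scene [[438.8, 0.0, 255.5], [0.0, 438.8, 189.0], [0.0, 0.0, 1.0]] [[0.538, -0.843, -0.021], [-0.493, -0.294, -0.819], [0.684, 0.451, -0.574]] [-372.5, 322.1, 778.5]
top [[446.1, 0.0, 260.8], [0.0, 446.1, 195.6], [0.0, 0.0, 1.0]] [[0.016, -0.999, -0.028], [-0.986, -0.011, -0.164], [0.163, 0.03, -0.986]] [-124.3, 512.3, 1066.1]
{'t': 0.1, 'qpos': array([ 1.20833713e+00,  9.17988305e-02,  1.23175160e+00, -4.51985699e-06,
        1.81981865e+00, -5.66874970e-02]), 'qvel': array([ 0.00063747, -0.00269035, -0.00351706,  0.00071536,  0.00116793,
       -0.00043918]), 'joint_efforts': array([ 2.15643275e-03, -4.60217786e+01, -4.19218361e+01, -1.21912803e-04,
        1.06029984e-02, -2.15673981e-05]), 'tool_pos': array([180.53212558, 571.95589873, 244.2626207 ]), 'tcp_rot': array([-1.82643331e-04,  1.52291441e-01,  9.88335231e-01, -8.69234292e-04]), 'contact_force': array([ 0.24803296,  0.15559152, -0.01578663]), 'moment': array([-0.00096671,  0.03767568,  0.03914182]), 'grip_force': 0.0, 'gripper_width': 85.36338042259601}
```

View pics/scene0.png

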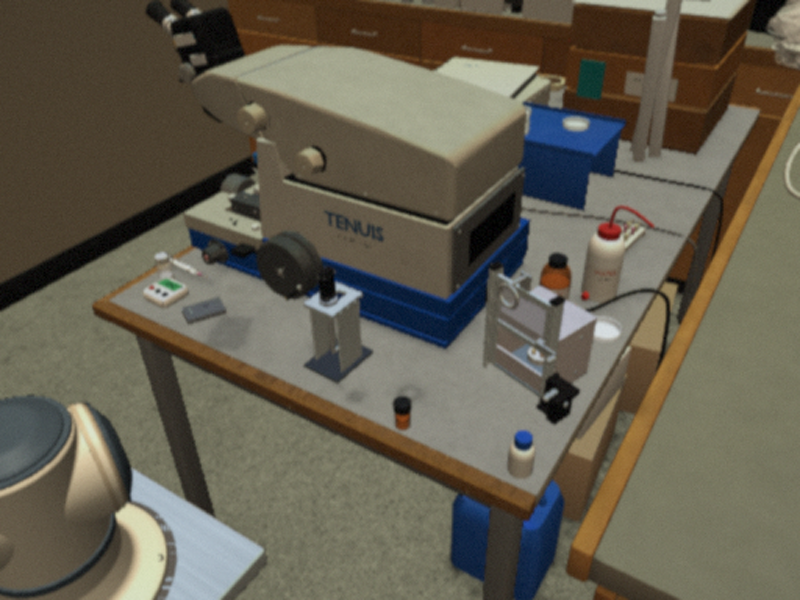

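View pics/top0.png

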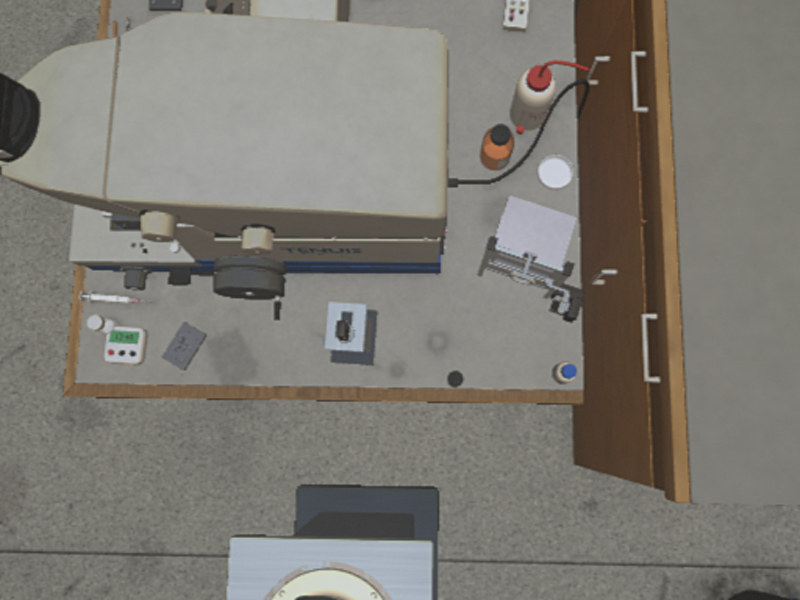

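The scene shows the rack near (335,310) with the black pole handle at (326,285), and the hood at (540,330) with its ring at about (509,295). The top view shows the rack plate at (346,327) and the hood front edge from (485,265) to (570,295), so the hood is yawed. I'll zoom in on both.

```bash
python3 - <<'E'
import cv2,numpy as np
s=np.load("scene.npz")["frame"][:,:,::-1];t=np.load("top.npz")["frame"][:,:,::-1]
def c(im,x,y,w,h):return cv2.resize(im[y:y+h,x:x+w],(400,300),interpolation=cv2.INTER_CUBIC)
# tiles: scene rack, scene hood, top rack, top hood
A=np.vstack([np.hstack([c(s,180,160,80,60),c(s,300,165,80,60)]),np.hstack([c(t,190,185,60,45),c(t,300,140,80,60)])])
cv2.imwrite("pics/z.png",A)
A=c(s,300,205,80,60)
E
```

```text
(no output)
```

View pics/z.png

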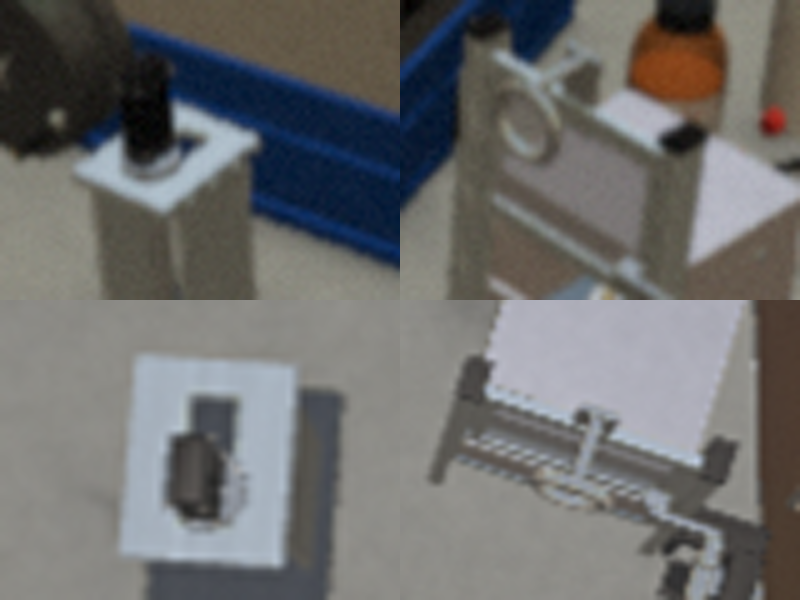

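```bash
cat > h.py <<'E'
import numpy as np
C={n:np.load(f"{n}.npz") for n in("scene","top")}
def ray(n,p):
    c=C[n];R,t=c["R"],c["t"]; d=R.T@np.linalg.solve(c["K"],[p[0],p[1],1.]); return -R.T@t,d/np.linalg.norm(d)
def onz(n,p,z): o,d=ray(n,p); return o+d*(z-o[2])/d[2]
def tri(ps,pt):
    (a,d),(b,e)=ray("scene",ps),ray("top",pt)
    s=np.linalg.lstsq(np.c_[d,-e],b-a,rcond=None)[0]; p,q=a+d*s[0],b+e*s[1]; return (p+q)/2,np.linalg.norm(p-q)
def proj(n,X): c=C[n]; v=c["K"]@(c["R"]@np.array(X,float)+c["t"]); return v[:2]/v[2]
E
python3 - <<'E'
from h import *
f=lambda x0,y0,s,u,v:((u+.5)/s-.5+x0,(v+.5)/s-.5+y0)
TR=lambda u,v:f(190,185,400/60,u,v-300); TH=lambda u,v:f(300,140,5,u-400,v-300)
SR=lambda u,v:f(180,160,5,u,v); SH=lambda u,v:f(300,165,5,u-400,v)
np.set_printoptions(precision=1,suppress=True)
P=[onz("top",TR(*p),120) for p in((135,355),(300,365),(285,568),(120,555))]
print("plate top",*P,np.mean(P,0))
Q=[onz("scene",SR(*p),120) for p in((75,172),(165,212),(262,143))]
print("plate scene",*Q,(Q[0]+Q[2])/2)
print("slot top",*[onz("top",TR(*p),120) for p in((193,397),(238,397))])
print("handle top",onz("top",TR(198,470),175), "scene",onz("scene",SR(148,65),175))
print("collar scene (center at z120)",onz("scene",SR(152,165),121))
print("ring tri",tri(SH(530,121),TH(573,488)), onz("top",TH(573,488),170),onz("scene",SH(530,121),170))
for a,b in(((488,27),(475,368)),((685,137),(720,455))): print("cap",tri(SH(*a),TH(*b)),onz("top",TH(*b),186),onz("scene",SH(*a),186))
a,b=[onz("top",TH(*p),107) for p in((485,398),(700,465))];print("roof front",a,b,np.degrees(np.arctan2(-(b-a)[0],(b-a)[1]))-0)
a,b=[onz("top",TH(*p),170) for p in((533,478),(612,498))];print("ring yaw",a,b)
E
```

```text
plate top [506.   -1.9 120. ] [503.1 -59.3 120. ] [432.7 -55.9 120. ] [436.4   0.8 120. ] [469.6 -29.1 120. ]
plate scene [432.8  -3.2 120. ] [429.5 -57.2 120. ] [495.8 -63.5 120. ] [464.3 -33.3 120. ]
slot top [491.5 -22.5 120. ] [491.7 -38.1 120. ]
handle top [458.9 -31.9 175. ] scene [456.3 -32.8 175. ]
collar scene (center at z120) [454.3 -31.1 121. ]
ring tri (array([ 534. , -280.3,  173.4]), np.float64(1.7900828379157576)) [ 535.2 -281.6  170. ] [ 537.8 -277.8  170. ]
cap (array([ 585.9, -236.6,  177.5]), np.float64(4.000900278768232)) [ 584.8 -237.5  186. ] [ 572.  -240.6  186. ]
cap (array([ 547.8, -342.9,  179.7]), np.float64(2.3925146866530325)) [ 547.  -342.7  186. ] [ 538.1 -344.8  186. ]
roof front [ 591.3 -249.4  107. ] [ 560.  -349.3  107. ] 162.6186130440952
ring yaw [ 539.5 -264.1  170. ] [ 530.9 -298.5  170. ]
```

```bash
python3 -m jog '[0.35,-0.75,0,0,0,0.22,0.35,-0.75,0,0,0,0.22,0.35,-0.75,0,0,0,0.22,0.35,-0.75,0,0,0,0.22,0.35,-0.75,0,0,0,0.22,0.35,-0.75,0,0,0,0.22,0.35,-0.75,0,0,0,0.22,0.35,-0.75,0,0,0,0.22]' 1 40; python3 -m jog '[0.35,-0.75,0,0,0,0.22,0.35,-0.75,0,0,0,0.22,0.35,-0.75,0,0,0,0.22,0.35,-0.75,0,0,0,0.22,0.35,-0.75,0,0,0,0.22,0.35,-0.75,0,0,0,0.22,0.35,-0.75,0,0,0,0.22,0,-0.7,0,0,0,0.22]'
```

```text
t: 1.1
tool_pos: [320.9, 270.9, 244.9]
tcp_rot: [-0.0, 0.091, 0.996, -0.0]
contact_force: [0.1, -0.1, -0.2]
gripper_width: 85.4
grip_force: 0.0
t: 2.1
tool_pos: [443.5, -26.8, 244.3]
tcp_rot: [-0.001, 0.03, 1.0, 0.0]
contact_force: [-0.6, 1.2, -1.4]
gripper_width: 85.8
grip_force: 0.0
```

```bash
python3 -m jog '[0.14,-0.06,0,0,0,0,0.14,-0.06,0,0,0,0,0,0,-0.2,0,0,0,0,0,-0.2,0,0,0,0,0,-0.2,0,0,0,0,0,-0.2,0,0,0,0,0,-0.1,0,0,0,0,0,0,0,0,0]'
python3 - <<'E'
from station import arm
import cv2,numpy as np
a=arm.get_image("scene")["frame"][:,:,::-1];b=arm.get_image("top")["frame"][:,:,::-1]
c=lambda im,x,y,w,h:cv2.resize(im[y:y+h,x:x+w],(400,400),interpolation=cv2.INTER_CUBIC)
cv2.imwrite("pics/a.png",np.hstack([c(a,160,120,100,100),c(b,180,170,90,90)]))
E
```

```text
t: 3.1
tool_pos: [456.9, -31.3, 199.8]
tcp_rot: [-0.0, 0.03, 1.0, 0.0]
contact_force: [-1.0, -0.1, -0.3]
gripper_width: 85.7
grip_force: 0.0
```

View pics/a.png

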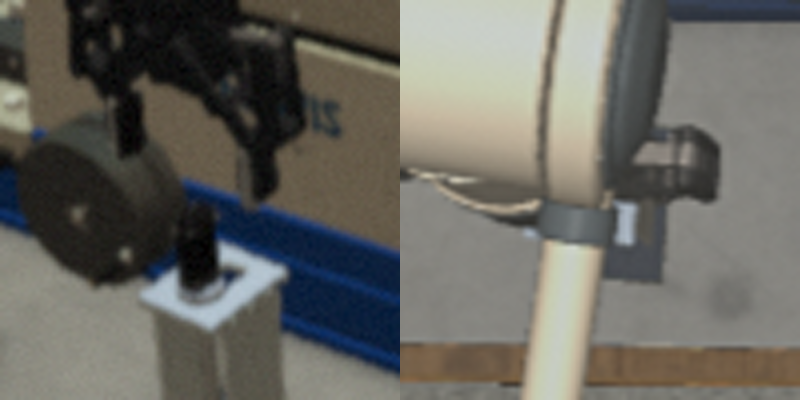

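The fingertips at (130,155) and (258,195) straddle the handle top at (197,210), so the tool is centred. Next I descend and grip.

```bash
python3 -m jog '[0,0,-0.2,0,0,0,0,0,-0.2,0,0,0,0,0,-0.2,0,0,0,0,0,-0.2,0,0,0,0,0,-0.17,0,0,0,0,0,0,0,0,0,0,0,0,0,0,0,0,0,0,0,0,0]'; python3 -m jog '[0,0,0,0,0,0,0,0,0,0,0,0,0,0,0,0,0,0,0,0,0,0,0,0,0,0,0,0,0,0,0,0,0,0,0,0,0,0,0,0,0,0,0,0,0,0,0,0]' 0 60
```

```text
t: 4.2
tool_pos: [457.4, -31.4, 152.3]
tcp_rot: [0.0, 0.03, 1.0, -0.0]
contact_force: [0.1, 0.3, 0.8]
gripper_width: 85.2
grip_force: 0.0
t: 5.2
tool_pos: [457.1, -31.3, 151.7]
tcp_rot: [-0.0, 0.03, 1.0, 0.0]
contact_force: [0.4, 0.9, 0.3]
gripper_width: 13.3
grip_force: 60.9
```

```bash
python3 -m jog '[0,0,0.2,0,0,0,0,0,0.4,0,0,0,0,0,0.4,0,0,0,0,0,0.4,0,0,0,0,0,0.4,0,0,0,0,0,0.4,0,0,0,0,0,0.4,0,0,0,0,0,0.4,0,0,0]'
python3 - <<'E'
from station import arm
import cv2,numpy as np
a=arm.get_image("scene")["frame"][:,:,::-1];print(arm.read_state()['tool_pos'])
cv2.imwrite("pics/b.png",cv2.resize(a[90:220,150:270],(554,600),interpolation=cv2.INTER_CUBIC))
E
```

```text
t: 6.2
tool_pos: [457.2, -31.4, 303.8]
tcp_rot: [0.001, 0.03, 1.0, -0.0]
contact_force: [-0.0, 0.2, -1.2]
gripper_width: 13.5
grip_force: 60.9
[457.55826011 -31.4150012  306.7552877 ]
```

View pics/b.png

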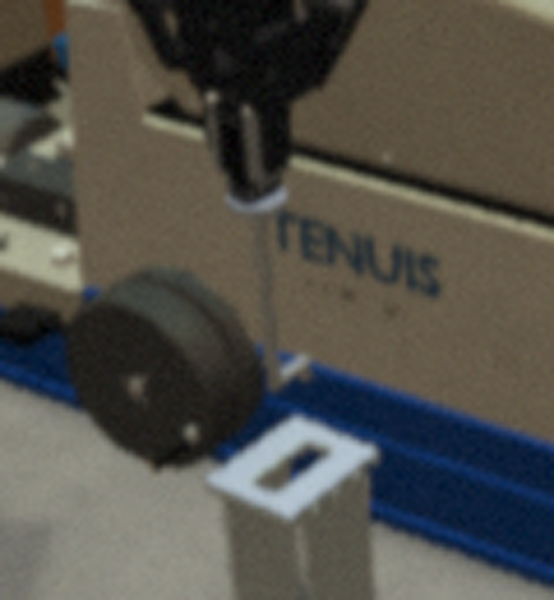

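The pole hangs straight below the collar at (258,198), with the hook at (305,370) clear of the slot. Next I carry it to a point in front of the ring.

```bash
python3 -m jog '[0,-0.4,0,0,0,0,0,-0.75,0,0,0,0,0,-0.75,0,0,0,0,0,-0.75,0,0,0,-0.7,0.1,-0.75,0,0,0,-0.7,0.2,-0.75,0,0,0,-0.7,0.2,-0.4,-0.05,0,0,-0.7,0.2,-0.15,-0.05,0,0,-0.7]'
python3 - <<'E'
from station import arm
import cv2,numpy as np
S=arm.get_image("scene");T=arm.get_image("top");print(arm.read_state()['tool_pos'],arm.read_state()['tcp_rot'])
np.savez("scene1.npz",**S);np.savez("top1.npz",**T)
a=S["frame"][:,:,::-1];b=T["frame"][:,:,::-1]
c=lambda im,x,y,w,h:cv2.resize(im[y:y+h,x:x+w],(400,560),interpolation=cv2.INTER_CUBIC)
cv2.imwrite("pics/c.png",np.hstack([c(a,270,110,80,112),c(b,290,130,80,112)]))
E
```

```text
t: 7.25
tool_pos: [492.2, -267.8, 296.7]
tcp_rot: [-0.0, 0.153, 0.988, -0.0]
contact_force: [-0.7, 0.8, -1.5]
gripper_width: 13.3
grip_force: 60.8
[ 492.4575559  -267.06370504  295.94672811] [-7.01178325e-04  1.52183923e-01  9.88351901e-01  2.86272523e-04]
```

View pics/c.png

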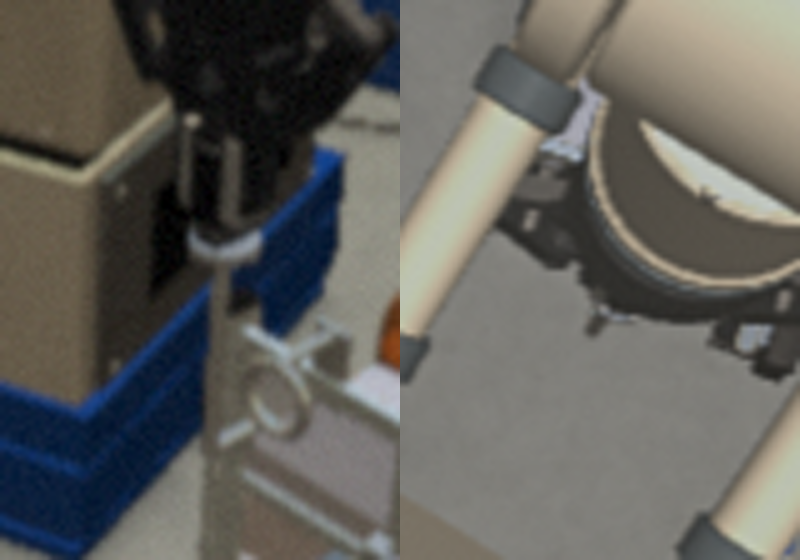

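The scene crop shows the hook finger at (220–255, 440–428) just in front of the ring, whose centre is at (279,395). I'll compare this with the projections.

```bash
python3 - <<'E'
from h import *
np.set_printoptions(precision=1,suppress=True)
y=np.radians(-17.5);x=np.array([np.cos(y),np.sin(y),0]);yy=np.array([-x[1],x[0],0])
sh=np.array([492.4,-267.1,294.3])
t=lambda p:(p-np.array([269.6,109.6]))*5   # to crop tile coords
print("collar",t(proj("scene",sh-[0,0,27.5])),"shaft bottom",t(proj("scene",sh-[0,0,126])),"finger end",t(proj("scene",sh-[0,0,126]+25.5*x)),"mid",t(proj("scene",sh-[0,0,126]+11*x)))
r=np.array([536,-280,170.])
print("ring",t(proj("scene",r)), [t(proj("scene",r+d)) for d in(10*x,10*yy,[0,0,10])])
print("hook needed offset in hood frame, ring-hook:", (r-sh-11*x+[0,0,126])@np.c_[x,yy,[0,0,1]])
for w in(-16,16): print(t(proj("scene",r+w*yy)))
for w in(-16,16): print(t(proj("scene",r+[0,0,w])))
E
```

```text
collar [221.5 239.4] shaft bottom [208.2 446.3] finger end [251.2 422.2] mid [226.9 435.8]
ring [282.9 399.6] [array([299.1, 390.6]), array([265.3, 389.5]), array([284.6, 380. ])]
hook needed offset in hood frame, ring-hook: [34.5  0.8  1.7]
[311.6 416.2]
[254.8 383.4]
[280.2 430.5]
[285.6 368.2]
```

```bash
python3 -m jog '[0.02,0.066,0.06,0,0,0,0,0,0.06,0,0,0,0.067,-0.021,0,0,0,0,0.067,-0.021,0,0,0,0,0.067,-0.021,0,0,0,0,0.067,-0.021,0,0,0,0,0,0,0,0,0,0,0,0,0,0,0,0]'
python3 - <<'E'
from station import arm
import cv2,numpy as np
S=arm.get_image("scene");print(arm.read_state()['tool_pos'],arm.read_state()['contact_force'])
cv2.imwrite("pics/d.png",cv2.resize(S["frame"][145:220,285:355,::-1],(560,600),interpolation=cv2.INTER_CUBIC))
E
```

```text
t: 8.35
tool_pos: [506.5, -267.2, 302.7]
tcp_rot: [-0.0, 0.152, 0.988, 0.0]
contact_force: [-0.3, -0.3, -1.4]
gripper_width: 13.5
grip_force: 60.7
[ 506.5081564  -267.2256173   302.75039944] [ 0.0125004   1.40532634 -1.14438851]
```

View pics/d.png

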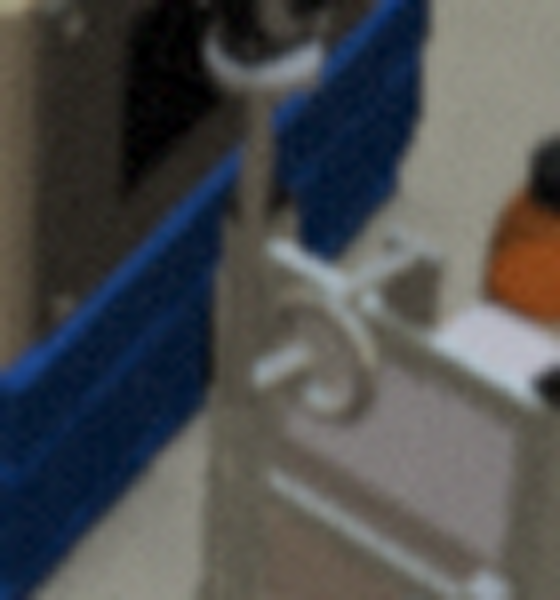

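Ring centre is at (322,352), and the finger runs from (258,378) to (308,352), pointing into the ring. I'll advance gently while watching the force.

```bash
python3 -m jog '[0.024,-0.0075,0,0,0,0,0.024,-0.0075,0,0,0,0,0.024,-0.0075,0,0,0,0,0.024,-0.0075,0,0,0,0,0.024,-0.0075,0,0,0,0,0.024,-0.0075,0,0,0,0,0.024,-0.0075,0,0,0,0,0.024,-0.0075,0,0,0,0]'
python3 - <<'E'
from station import arm
import cv2,numpy as np
S=arm.get_image("scene");s=arm.read_state();print(s['tool_pos'],s['contact_force'],s['moment'])
cv2.imwrite("pics/e.png",cv2.resize(S["frame"][165:215,295:345,::-1],(600,600),interpolation=cv2.INTER_CUBIC))
E
```

```text
t: 9.4
tool_pos: [516.2, -270.2, 302.8]
tcp_rot: [-0.0, 0.152, 0.988, -0.0]
contact_force: [-0.5, 0.3, -1.1]
gripper_width: 13.1
grip_force: 60.7
[ 516.30853048 -270.27014248  302.70684683] [ 0.14816022  0.04760547 -1.22138031] [ 0.05131922 -0.01572148 -0.0148636 ]
```

View pics/e.png

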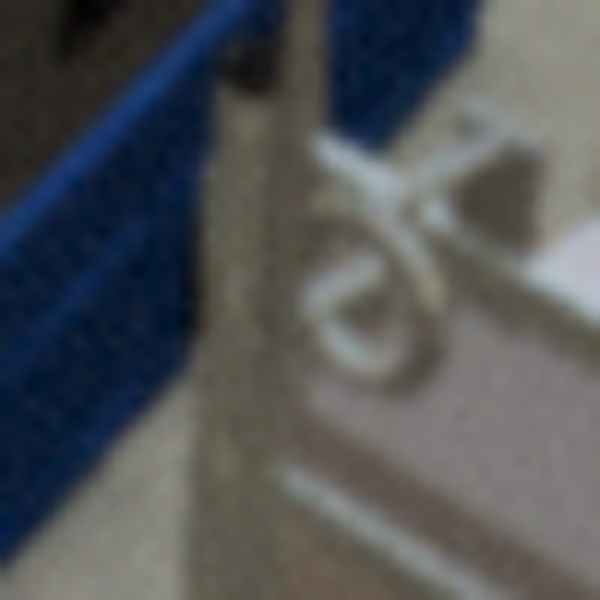

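The finger now runs from (305,305) to (380,262), within the ring opening centred at (372,290), with no contact force. I'll go in about 9 mm more.

```bash
python3 -m jog '[0.024,-0.0075,0,0,0,0,0.024,-0.0075,0,0,0,0,0.024,-0.0075,0,0,0,0,0.024,-0.0075,0,0,0,0,0.024,-0.0075,0,0,0,0,0.024,-0.0075,0,0,0,0,0.024,-0.0075,0,0,0,0,0,0,0,0,0,0]'
python3 - <<'E'
from station import arm
import cv2,numpy as np
S=arm.get_image("scene");s=arm.read_state();print(s['tool_pos'],s['contact_force'],s['moment'])
cv2.imwrite("pics/f.png",cv2.resize(S["frame"][165:215,295:345,::-1],(600,600),interpolation=cv2.INTER_CUBIC))
E
```

```text
t: 10.45
tool_pos: [524.6, -272.9, 302.7]
tcp_rot: [-0.0, 0.152, 0.988, 0.0]
contact_force: [-0.4, -0.2, -1.0]
gripper_width: 13.3
grip_force: 60.7
[ 524.57045959 -272.845639    302.73938508] [-1.11756427 -0.26468655 -0.97784409] [ 0.03525491  0.01821513 -0.03806293]
```

View pics/f.png

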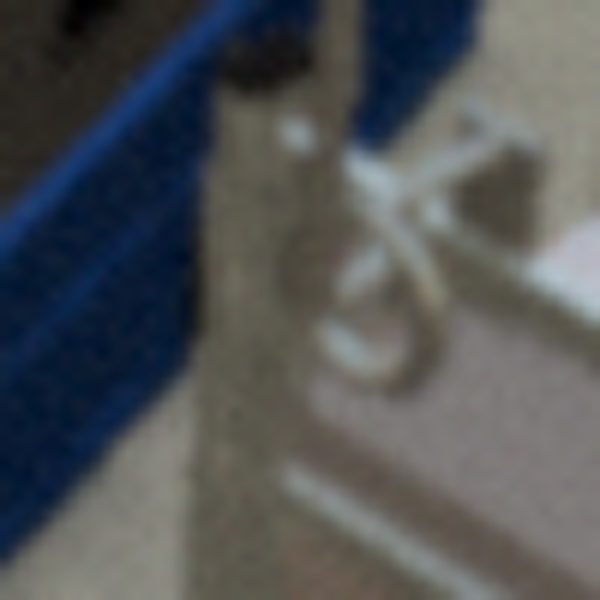

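The finger disappears behind the ring's right bar at (385,255), so it is through. Now I draw down.

```bash
python3 -m jog '[0,0,-0.06,0,0,0,0,0,-0.06,0,0,0,0,0,-0.06,0,0,0,0,0,-0.06,0,0,0,0,0,-0.06,0,0,0,0,0,-0.06,0,0,0,0,0,-0.06,0,0,0,0,0,-0.06,0,0,0]'
```

```text
t: 11.5
tool_pos: [524.6, -272.9, 278.6]
tcp_rot: [0.0, 0.152, 0.988, -0.0]
contact_force: [-0.3, -0.5, 1.3]
gripper_width: 13.4
grip_force: 61.0
```

```bash
python3 -m jog '[0,0,-0.06,0,0,0,0,0,-0.06,0,0,0,0,0,-0.06,0,0,0,0,0,-0.06,0,0,0,0,0,-0.06,0,0,0,0,0,-0.06,0,0,0,0,0,-0.06,0,0,0,0,0,-0.06,0,0,0]';python3 -m jog '[0,0,-0.04,0,0,0,0,0,-0.04,0,0,0,0,0,-0.04,0,0,0,0,0,-0.04,0,0,0,0,0,-0.04,0,0,0,0,0,-0.04,0,0,0,0,0,-0.04,0,0,0,0,0,-0.04,0,0,0]'
```

```text
t: 12.5
tool_pos: [524.5, -272.9, 254.6]
tcp_rot: [0.0, 0.152, 0.988, -0.0]
contact_force: [-0.9, -0.4, 2.7]
gripper_width: 13.2
grip_force: 61.0
t: 13.5
tool_pos: [524.6, -272.9, 239.3]
tcp_rot: [0.0, 0.152, 0.988, -0.0]
contact_force: [-0.9, -0.4, 5.3]
gripper_width: 13.0
grip_force: 61.5
```

```bash
python3 -m jog '[0,0,-0.006,0,0,0,0,0,-0.006,0,0,0,0,0,-0.006,0,0,0,0,0,-0.006,0,0,0,0,0,-0.006,0,0,0,0,0,-0.006,0,0,0,0,0,-0.006,0,0,0,0,0,-0.006,0,0,0]'
```

```text
t: 14.5
tool_pos: [524.6, -272.8, 239.0]
tcp_rot: [0.001, 0.152, 0.988, -0.001]
contact_force: [-1.8, 1.0, 11.8]
gripper_width: 13.0
grip_force: 62.6
```

```bash
python3 -m jog '[0,0,-0.003,0,0,0,0,0,-0.003,0,0,0,0,0,-0.003,0,0,0,0,0,-0.003,0,0,0,0,0,-0.003,0,0,0,0,0,-0.003,0,0,0,0,0,-0.003,0,0,0,0,0,-0.003,0,0,0]'
```

```text
t: 15.5
tool_pos: [524.7, -272.8, 238.8]
tcp_rot: [0.002, 0.152, 0.988, -0.001]
contact_force: [-2.6, 1.6, 15.3]
gripper_width: 13.3
grip_force: 62.9
```

```bash
python3 -m jog '[0,0,0.01,0,0,0,0,0,0.01,0,0,0,0,0,0.01,0,0,0,0,0,0.01,0,0,0,0,0,0.01,0,0,0,0,0,0.01,0,0,0,0,0,0.01,0,0,0,0,0,0.01,0,0,0]'
python3 - <<'E'
from station import arm
import cv2,numpy as np
S=arm.get_image("scene");s=arm.read_state();print(s['tool_pos'],s['contact_force'],s['moment'])
cv2.imwrite("pics/g.png",cv2.resize(S["frame"][130:270,280:390,::-1],(471,600),interpolation=cv2.INTER_CUBIC))
E
```

```text
t: 16.5
tool_pos: [524.6, -272.9, 239.5]
tcp_rot: [0.0, 0.152, 0.988, -0.0]
contact_force: [-0.0, 0.1, 4.3]
gripper_width: 12.9
grip_force: 61.5
[ 524.5786043  -272.90402875  239.525757  ] [-0.87378842 -0.18048704  4.61567568] [0.01868933 0.21938186 0.00305845]
```

View pics/g.png

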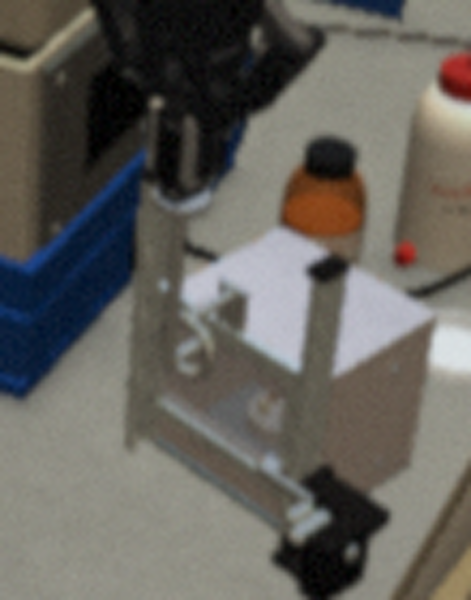

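The sash is down and its tab at (310,520) is at the catch block. I'll back off to see whether it is caught.

```bash
python3 -m jog '[0,0,0.006,0,0,0,0,0,0.006,0,0,0,0,0,0.006,0,0,0,0,0,0.006,0,0,0,0,0,0.006,0,0,0,0,0,0.006,0,0,0,0,0,0,0,0,0,0,0,0,0,0,0]'
```

```text
t: 17.55
tool_pos: [524.5, -272.9, 240.9]
tcp_rot: [-0.0, 0.152, 0.988, 0.0]
contact_force: [-0.9, -0.6, 1.0]
gripper_width: 13.6
grip_force: 61.0
```

```bash
python3 -m jog '[0,0,0.006,0,0,0,0,0,0.006,0,0,0,0,0,0.006,0,0,0,0,0,0.006,0,0,0,0,0,0.006,0,0,0,0,0,0.006,0,0,0,0,0,0,0,0,0,0,0,0,0,0,0]'
```

```text
t: 18.55
tool_pos: [524.5, -272.9, 242.8]
tcp_rot: [0.0, 0.152, 0.988, -0.0]
contact_force: [-0.5, -0.2, 1.2]
gripper_width: 13.5
grip_force: 61.0
```

Force stays at about +2 N, so it isn't caught yet: the sash is on the roller ramp. The −x reaction suggests the shaft is pressing on the ring's front. I'll retract 3 mm and try again.

```bash
python3 -m jog '[-0.03,0.009,0,0,0,0,-0.03,0.009,0,0,0,0,0,0,-0.02,0,0,0,0,0,-0.02,0,0,0,0,0,-0.01,0,0,0,0,0,-0.01,0,0,0,0,0,-0.01,0,0,0,0,0,0,0,0,0]'
```

```text
t: 19.55
tool_pos: [521.6, -272.0, 239.5]
tcp_rot: [0.0, 0.152, 0.988, -0.0]
contact_force: [-0.7, -1.8, 4.0]
gripper_width: 13.0
grip_force: 61.5
```

```bash
python3 -m jog '[0,0,-0.01,0,0,0,0,0,-0.01,0,0,0,0,0,-0.01,0,0,0,0,0,0,0,0,0,0,0,0,0,0,0,0,0,0,0,0,0,0,0,0,0,0,0,0,0,0,0,0,0]'; python3 -c "
from station import arm
s=arm.read_state();print(s['moment'],s['qpos'].round(4))"
```

```text
t: 20.55
tool_pos: [521.7, -271.9, 239.1]
tcp_rot: [0.001, 0.152, 0.988, -0.0]
contact_force: [-1.3, -0.7, 8.2]
gripper_width: 13.2
grip_force: 62.1
[-0.18393605  0.22210657 -0.03897823] [-5.3840e-01  5.6600e-02  1.2777e+00  1.0000e-04  1.8055e+00 -1.8049e+00]
```

```bash
python3 -m jog '[0,0,0.04,0,0,0,0,0,0.04,0,0,0,0,0,0.04,0,0,0,0,0,0.04,0,0,0,0,0,0.04,0,0,0,0,0,0.0,0,0,0,0,0,0,0,0,0,0,0,0,0,0,0]'; python3 -c "
from station import arm
import cv2,numpy as np
S=arm.get_image('scene');s=arm.read_state();print(s['tool_pos'],s['contact_force'],s['moment'])
np.savez('s2.npz',**S)
cv2.imwrite('pics/h.png',cv2.resize(S['frame'][130:270,280:390,::-1],(471,600),interpolation=cv2.INTER_CUBIC))
a=cv2.imread('pics/g.png').astype(int);b=cv2.imread('pics/h.png').astype(int)
d=np.abs(a-b).max(2)>45
# sash lower rail region vs. gripper region change
for n,(x,y,w,h) in dict(rail=(160,400,140,80),tab=(270,480,70,60),ring=(170,300,50,80),gripper=(90,80,140,130)).items(): print(n,d[y:y+h,x:x+w].mean().round(3))
"
```

```text
t: 21.55
tool_pos: [521.5, -271.9, 248.0]
tcp_rot: [0.0, 0.152, 0.988, -0.0]
contact_force: [-0.9, -2.1, 2.5]
gripper_width: 13.2
grip_force: 61.1
[ 521.53231234 -271.93474688  247.96040683] [ 0.85203416 -1.39268274  2.70852429] [-0.49401001  0.00142274  0.02531049]
rail 0.117
tab 0.155
ring 0.166
gripper 0.061
```

```bash
python3 -m jog '[-0.006,-0.02,0,0,0,0,-0.006,-0.02,0,0,0,0,-0.006,-0.02,0,0,0,0,-0.006,-0.02,0,0,0,0,0,0,0,0,0,0,0,0,0,0,0,0,0,0,0,0,0,0,0,0,0,0,0,0]'; python3 -c "
from station import arm
s=arm.read_state();print(s['tool_pos'],s['contact_force'],s['moment'])"
```

```text
t: 22.6
tool_pos: [520.3, -276.0, 247.8]
tcp_rot: [-0.0, 0.152, 0.988, -0.0]
contact_force: [-0.2, -0.5, -0.1]
gripper_width: 13.4
grip_force: 61.0
[ 520.25246466 -275.97504495  247.77209161] [-0.22334297 -0.51747015 -0.06902332] [ 0.05178441  0.15897145 -0.00427709]
```

```bash
python3 -m jog '[0,0,-0.02,0,0,0,0,0,-0.02,0,0,0,0,0,-0.02,0,0,0,0,0,-0.02,0,0,0,0,0,-0.02,0,0,0,0,0,-0.02,0,0,0,0,0,-0.02,0,0,0,0,0,-0.02,0,0,0]';  python3 -c "
from station import arm
s=arm.read_state();print(s['tool_pos'],s['contact_force'],s['moment'])"
```

```text
t: 23.6
tool_pos: [520.3, -276.0, 239.7]
tcp_rot: [0.0, 0.152, 0.988, -0.0]
contact_force: [-0.7, 0.4, 2.8]
gripper_width: 13.4
grip_force: 61.3
[ 520.34185949 -275.96373165  239.72119849] [-0.69030983  0.40487047  2.76997349] [0.10808813 0.24162748 0.01662018]
```

```bash
python3 -m jog '[0,0,-0.01,0,0,0,0,0,-0.01,0,0,0,0,0,-0.01,0,0,0,0,0,-0.01,0,0,0,0,0,-0.01,0,0,0,0,0,-0.01,0,0,0,0,0,0,0,0,0,0,0,0,0,0,0]';  python3 -c "
from station import arm
s=arm.read_state();print(s['tool_pos'],s['contact_force'],s['moment'])"
```

```text
t: 24.6
tool_pos: [520.4, -275.9, 238.2]
tcp_rot: [0.001, 0.152, 0.988, -0.0]
contact_force: [-2.0, 0.0, 7.1]
gripper_width: 13.1
grip_force: 62.0
[ 520.37996831 -275.86327243  238.18900477] [-2.0066077   0.03734382  7.13031893] [0.31912495 0.46072601 0.01574677]
```

```bash
python3 -m jog '[0,0,-0.01,0,0,0,0,0,-0.01,0,0,0,0,0,-0.01,0,0,0,0,0,0,0,0,0,0,0,0,0,0,0,0,0,0,0,0,0,0,0,0,0,0,0,0,0,0,0,0,0]';  python3 -c "
from station import arm
s=arm.read_state();print(s['tool_pos'],s['contact_force'],s['moment'])"
```

```text
t: 25.6
tool_pos: [520.4, -275.8, 237.9]
tcp_rot: [0.001, 0.152, 0.988, -0.0]
contact_force: [-3.0, 1.8, 12.4]
gripper_width: 13.4
grip_force: 62.5
[ 520.41356584 -275.826223    237.89301203] [-3.03381143  1.79430431 12.37781648] [ 0.48277355  0.84461519 -0.00549829]
```

```bash
python3 -m jog '[-0.015,0.004,0,0,0,0,-0.014,0.004,0,0,0,0,0,0,0,0,0,0,0,0,-0.01,0,0,0,0,0,0,0,0,0,0,0,0,0,0,0,0,0,0,0,0,0,0,0,0,0,0,0]';  python3 -c "
from station import arm
s=arm.read_state();print(s['tool_pos'],s['contact_force'],s['moment'])"
```

```text
t: 26.6
tool_pos: [519.6, -275.6, 237.8]
tcp_rot: [0.002, 0.151, 0.988, -0.001]
contact_force: [-1.4, 1.3, 12.2]
gripper_width: 13.0
grip_force: 62.6
[ 519.6328049  -275.6408522   237.81621238] [-1.44960387  1.26304883 12.21470118] [ 0.3532093   0.24349097 -0.02205949]
```

```bash
python3 -m jog '[-0.006,0.002,-0.008,0,0,0,0,0,0,0,0,0,0,0,0,0,0,0,0,0,-0.006,0,0,0,0,0,0,0,0,0,0,0,0,0,0,0,0,0,0,0,0,0,0,0,0,0,0,0]';  python3 -c "
from station import arm
s=arm.read_state();print(s['tool_pos'],s['contact_force'],s['moment'])"
```

```text
t: 27.6
tool_pos: [519.5, -275.6, 237.7]
tcp_rot: [0.003, 0.151, 0.988, -0.001]
contact_force: [-0.7, 1.5, 12.9]
gripper_width: 13.3
grip_force: 62.8
[ 519.4778042  -275.55044945  237.68367625] [-0.74895833  1.54483784 12.92696045] [0.43445819 0.21596044 0.03388285]
```

```bash
python3 -m jog '[0,0,-0.008,0,0,0,0,0,0,0,0,0,0,0,0,0,0,0,0,0,-0.008,0,0,0,0,0,0,0,0,0,0,0,0,0,0,0,0,0,0,0,0,0,0,0,0,0,0,0]';  python3 -c "
from station import arm
s=arm.read_state();print(s['tool_pos'],s['contact_force'],s['moment'],s['qpos'].round(4),s['joint_efforts'].round(1))"
```

```text
t: 28.6
tool_pos: [519.5, -275.6, 235.1]
tcp_rot: [0.002, 0.151, 0.988, -0.001]
contact_force: [0.3, 0.6, 6.8]
gripper_width: 13.1
grip_force: 61.8
[ 519.45049054 -275.59736256  235.10767965] [0.33648206 0.59228551 6.84935153] [ 0.10990326 -0.20391364  0.07532145] [-5.4600e-01  5.3100e-02  1.2885e+00  6.0000e-04  1.7958e+00 -1.8126e+00] [ -0.3 -39.6 -37.4  -0.3   0.    0. ]
```

Force dropped and the sash jumped 2.6 mm, so that was likely the click. I'll ease off to test.

```bash
python3 -m jog '[0,0,0.01,0,0,0,0,0,0.01,0,0,0,0,0,0.01,0,0,0,0,0,0.01,0,0,0,0,0,0.01,0,0,0,0,0,0.01,0,0,0,0,0,0,0,0,0,0,0,0,0,0,0]';  python3 -c "
from station import arm
s=arm.read_state();print(s['tool_pos'],s['contact_force'],s['moment'])"
```

```text
t: 29.6
tool_pos: [518.3, -275.4, 235.8]
tcp_rot: [-0.001, 0.152, 0.988, 0.0]
contact_force: [1.1, -0.7, 0.4]
gripper_width: 13.4
grip_force: 61.0
[ 518.29940589 -275.39795385  235.75180588] [ 1.13090425 -0.74453869  0.35012941] [-0.07207763 -0.25831979 -0.0448951 ]
```

```bash
python3 -m jog '[0,0,0.01,0,0,0,0,0,0.01,0,0,0,0,0,0.01,0,0,0,0,0,0.01,0,0,0,0,0,0.01,0,0,0,0,0,0.01,0,0,0,0,0,0.01,0,0,0,0,0,0.01,0,0,0]';  python3 -c "
from station import arm
s=arm.read_state();print(s['tool_pos'],s['contact_force'],s['moment'])"
```

```text
t: 30.6
tool_pos: [518.6, -275.4, 240.3]
tcp_rot: [0.0, 0.152, 0.988, 0.0]
contact_force: [-0.3, -0.2, -1.3]
gripper_width: 13.3
grip_force: 60.9
[ 518.60137703 -275.44351801  240.3165507 ] [-0.29225351 -0.18696852 -1.32051128] [ 0.03387785 -0.01354521 -0.03162849]
```

Force is free at −1.3 N, so the sash is caught. Next I raise to the middle of the ring and back out.

```bash
python3 -m jog '[0,0,0.04,0,0,0,0,0,0.04,0,0,0,0,0,0.04,0,0,0,0,0,0.04,0,0,0,-0.02,0.006,0,0,0,0,-0.02,0.006,0,0,0,0,-0.02,0.006,0,0,0,0,-0.02,0.006,0,0,0,0]';  python3 -c "
from station import arm
s=arm.read_state();print(s['tool_pos'],s['contact_force'],s['moment'])"
```

```text
t: 31.6
tool_pos: [514.5, -274.2, 248.2]
tcp_rot: [-0.0, 0.152, 0.988, -0.0]
contact_force: [0.3, -0.7, -1.0]
gripper_width: 13.0
grip_force: 60.9
[ 514.47127796 -274.20719628  248.19966208] [ 0.28434972 -0.73347305 -1.04876474] [-0.02117176  0.00680117  0.01481669]
```

```bash
python3 -m jog '[-0.03,0.009,0,0,0,0,-0.03,0.009,0,0,0,0,-0.03,0.009,0,0,0,0,-0.03,0.009,0,0,0,0,-0.03,0.009,0,0,0,0,-0.03,0.009,0,0,0,0,0,0,0,0,0,0,0,0,0,0,0,0]';  python3 -c "
from station import arm
s=arm.read_state();print(s['tool_pos'],s['contact_force'],s['moment'])"
```

```text
t: 32.6
tool_pos: [505.6, -271.5, 248.2]
tcp_rot: [-0.0, 0.152, 0.988, -0.0]
contact_force: [0.8, 0.2, 0.5]
gripper_width: 13.7
grip_force: 60.9
[ 505.58851209 -271.54738629  248.24454354] [0.81753342 0.2289436  0.49334589] [ 0.06927443  0.00519682 -0.05241758]
```

```bash
python3 -m jog '[-0.04,0.012,0,0,0,0,-0.04,0.012,0,0,0,0,-0.06,0.018,0,0,0,0,-0.06,0.018,0,0,0,0,-0.1,0.03,0,0,0,0,-0.1,0.03,0,0,0,0,-0.1,0.03,0,0,0,0,-0.1,0.03,0,0,0,0]';  python3 -c "
from station import arm
S=arm.get_image('scene');s=arm.read_state();print(s['tool_pos'],s['contact_force'],s['moment'])
import cv2,numpy as np
b=cv2.resize(S['frame'][130:270,280:390,::-1],(471,600),interpolation=cv2.INTER_CUBIC).astype(int)
a=cv2.imread('pics/g.png').astype(int);h=cv2.imread('pics/h.png').astype(int)
# sash rail rows: vertical shift of the bright lower rail relative to frame g (5 mm-ish higher than caught) and h
for q in(a,h,b): 
    g=q.sum(2)[395:480,190:240]; print([int(np.argmax(g[:,i:i+10].mean(1)))+395 for i in(0,10,20,30,40)])
"
```

```text
t: 33.6
tool_pos: [475.2, -262.5, 248.4]
tcp_rot: [0.0, 0.152, 0.988, -0.0]
contact_force: [-0.5, 0.5, -0.5]
gripper_width: 13.5
grip_force: 60.9
[ 474.83886588 -262.36058789  248.5265366 ] [ 0.77555542  0.0524187  -0.36694635] [-0.04228732 -0.01709027  0.02111121]
[479, 429, 436, 442, 449]
[410, 416, 423, 429, 436]
[427, 433, 440, 447, 454]
```

```bash
python3 -m jog '[0,0.1,0.15,0,0,0,0,0.3,0.15,0,0,0,0,0.3,0.15,0,0,0,0,0.3,0.15,0,0,0,0,0.3,0.15,0,0,0,0,0.3,0.15,0,0,0,0,0.3,0.15,0,0,0,0,0.3,0.15,0,0,0]'; python3 -m jog '[-0.05,0.4,0,0,0,0.5,-0.05,0.4,0,0,0,0.5,-0.05,0.4,0,0,0,0.5,-0.05,0.4,0,0,0,0.5,-0.05,0.4,0,0,0,0.5,-0.05,0.3,0,0,0,0.5,-0.04,0.1,0,0,0,0.5,0,0,0,0,0,0]'; python3 -c "
from station import arm
S=arm.get_image('scene');s=arm.read_state();print(s['tool_pos'],s['tcp_rot'],s['contact_force'],s['moment'])"
```

```text
t: 34.65
tool_pos: [475.6, -151.5, 308.8]
tcp_rot: [0.0, 0.152, 0.988, -0.0]
contact_force: [-0.0, -0.3, -1.2]
gripper_width: 13.4
grip_force: 60.8
t: 35.65
tool_pos: [458.5, -32.4, 308.3]
tcp_rot: [0.0, 0.03, 1.0, -0.0]
contact_force: [0.9, -0.5, -1.4]
gripper_width: 13.4
grip_force: 60.7
[458.55700033 -32.72320418 308.21819068] [ 1.54085932e-06  3.01088642e-02  9.99546614e-01 -1.53455385e-04] [ 0.58213367 -0.89981311 -0.93257814] [-0.03351764  0.01550296  0.04246649]
```

```bash
python3 -m jog '[-0.014,0.013,-0.02,0,0,0,-0.013,0.013,-0.02,0,0,0,0,0,0,0,0,0,0,0,0,0,0,0,0,0,0,0,0,0,0,0,0,0,0,0,0,0,0,0,0,0,0,0,0,0,0,0]'; python3 -c "
from station import arm
S=arm.get_image('scene');s=arm.read_state();print(s['tool_pos'])
import cv2,numpy as np
b=cv2.resize(S['frame'][90:220,150:270,::-1],(554,600),interpolation=cv2.INTER_CUBIC)
cv2.imwrite('pics/i.png',b);a=cv2.imread('pics/b.png')
for n,(x,y,w,h) in dict(collar=(222,180,70,45),hook=(258,345,62,55),shaft=(250,280,35,60),plate=(205,410,180,110)).items():
    r=cv2.matchTemplate(b[y-40:y+h+40,x-40:x+w+40],a[y:y+h,x:x+w],cv2.TM_CCOEFF_NORMED);_,v,_,l=cv2.minMaxLoc(r);print(n,v,l[0]-40,l[1]-40)
"
```

```text
t: 36.7
tool_pos: [457.2, -31.2, 306.3]
tcp_rot: [-0.0, 0.03, 1.0, 0.0]
contact_force: [-0.3, 1.0, -0.8]
gripper_width: 13.4
grip_force: 60.7
[457.2319207  -31.22384405 306.26095117]
collar 0.983808159828186 -1 -5
hook 0.9801256656646729 -1 -4
shaft 0.887100875377655 0 -1
plate 0.9991682767868042 0 0
```

The pole has not tilted in the grip. Now I lower it through the slot.

```bash
python3 -m jog '[0,0,-0.2,0,0,0,0,0,-0.3,0,0,0,0,0,-0.3,0,0,0,0,0,-0.3,0,0,0,0,0,-0.3,0,0,0,0,0,-0.3,0,0,0,0,0,-0.3,0,0,0,0,0,-0.2,0,0,0]';python3 -m jog '[0,0,-0.3,0,0,0,0,0,-0.2,0,0,0,0,0,-0.15,0,0,0,0,0,-0.1,0,0,0,0,0,0,0,0,0,0,0,0,0,0,0,0,0,0,0,0,0,0,0,0,0,0,0]'
```

```text
t: 37.75
tool_pos: [457.0, -31.2, 195.0]
tcp_rot: [-0.0, 0.03, 1.0, 0.0]
contact_force: [0.2, -0.0, -1.4]
gripper_width: 13.6
grip_force: 60.7
t: 38.75
tool_pos: [457.3, -31.3, 159.1]
tcp_rot: [0.0, 0.03, 1.0, -0.0]
contact_force: [-0.2, 0.2, -0.9]
gripper_width: 13.3
grip_force: 60.7
```

```bash
python3 -m jog '[0,0,-0.04,0,0,0,0,0,-0.04,0,0,0,0,0,-0.03,0,0,0,0,0,-0.02,0,0,0,0,0,-0.01,0,0,0,0,0,-0.01,0,0,0,0,0,0,0,0,0,0,0,0,0,0,0]'
```

```text
t: 39.75
tool_pos: [457.2, -31.3, 151.7]
tcp_rot: [0.0, 0.03, 1.0, -0.0]
contact_force: [-1.5, 0.7, 4.2]
gripper_width: 13.5
grip_force: 61.3
```

Contact was felt at the seated height (z 151.7, the same as at pick-up). I'll release and retreat.

```bash
python3 -m jog '[0,0,0,0,0,0,0,0,0,0,0,0,0,0,0,0,0,0,0,0,0,0,0,0,0,0,0,0,0,0,0,0,0,0,0,0,0,0,0,0,0,0,0,0,0,0,0,0]' 1; python3 -m jog '[0,0,0.1,0,0,0,0,0,0.2,0,0,0,0,0,0.3,0,0,0,0,0,0.3,0,0,0,0,0,0.3,0,0,0,0,0,0.3,0,0,0,0,0,0.3,0,0,0,0,0,0.3,0,0,0]'; python3 -c "
from station import arm
S=arm.get_image('scene')
import cv2,numpy as np
f=S['frame'];o=np.load('scene.npz')['frame']
# compare rack/pole with the initial picture (same place expected), and vial/bottle
for n,(x,y,w,h) in dict(handle=(203,170,14,26),rack=(193,185,40,50),vial=(248,250,20,28),bottle=(320,272,26,36)).items():
    r=cv2.matchTemplate(f[y-8:y+h+8,x-8:x+w+8],o[y:y+h,x:x+w],cv2.TM_CCOEFF_NORMED);_,v,_,l=cv2.minMaxLoc(r);print(n,round(v,3),l[0]-8,l[1]-8)
b=cv2.resize(f[130:270,280:390,::-1],(471,600),interpolation=cv2.INTER_CUBIC).astype(int).sum(2)[395:480,190:240]
print([int(np.argmax(b[:,i:i+10].mean(1)))+395 for i in(0,10,20,30,40)])"
```

```text
t: 40.75
tool_pos: [457.2, -31.3, 151.3]
tcp_rot: [0.0, 0.03, 1.0, -0.0]
contact_force: [-0.3, 0.2, 0.4]
gripper_width: 85.3
grip_force: 0.0
t: 41.75
tool_pos: [457.2, -31.2, 257.3]
tcp_rot: [0.0, 0.03, 1.0, -0.0]
contact_force: [-0.5, 1.1, -1.3]
gripper_width: 85.3
grip_force: 0.0
handle 0.979 1 0
rack 0.974 0 0
vial 0.998 0 0
bottle 0.996 0 0
[479, 433, 441, 447, 455]
```

The pole is back where it started, the sash is still down, and the bottles haven't moved.

```bash
python3 -c "
from station import arm
print(arm.sign_off())"
```

```text
the job is handed in; nothing more can be done
None
```

The sash was drawn down until it clicked and is held shut, the pole hangs upright in its rack, and I handed the job in at about 42 s; the hand-in returned no verdict, and the highest force felt while pulling was about 16 N.

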